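# Restock the gravity-feed wire-reel dispenser

## Task

Restock the sloped roller dispenser on the bench: swing its latch free and open the clear dust hood right back past upright, then put every big reel of solder wire from the bench flat side down into the wide lane and every small reel of copper wire into the narrow lane, letting each roll down on the rollers to the stop or to the piece in front. Then shut the hood fully and swing the latch back home over it, leaving the other things on the bench alone.

Things in the scene. Friction and masses are not known exactly. Their poses are not given: they have to be found in the camera images.
- dispenser: Fixed bench-top gravity-feed dispenser, 215 mm long, 135 wide, 115 high when shut: a deck with two lanes of free rollers under a clear hinged hood. Origin: middle of its foot on the bench; z up, x to the back (hood hinge, away from the robot), y along the lanes to the low end with the stop. Deck frame: this frame turned -0.122 rad about x (the deck falls 7 degrees toward +y).
- wide_lane (a point): Roller tops at the stop, middle of the wide (back) lane. Deck frame: y runs down the lane into the stop (face at y=0, 21 mm high), z square to the rollers. 62 mm between wire guides that stand 8.5 mm above the roller tops. 16 mm rollers, 24 mm apart, to y=-177 mm; a reel set down near y=-145 rolls to the stop in 1 to 3 s. Best reached with the fingers one behind the other along y.
- narrow_lane (a point): The same for the narrow (front) lane: on the roller tops at the stop, in the middle of the lane, 57 mm nearer the front than the wide lane. 40 mm between its guides; 12 mm rollers, 15 mm apart, to y=-159 mm; set reels down near y=-135. Otherwise as the wide lane.
- hood (a joint): Hood angle: 0 shut, up to 1.9 rad (leaning back, which clears the lanes best). Stiff hinge (0.3 N m), stays where it is left. A clear five-sided box 62 mm high, 132 deep, 212 long, hinged along the back of its rim. The latch nose over its keeper (latch under about 0.5 rad) holds it shut.
- hood_hinge (a point): Middle of the hood's hinge axis (fixed). Deck frame; the axis runs along y; opening turns the hood about +y (right hand).
- hood_grip (a point): Point on the hood's black lift tongue, moving with it; deck frame when shut. Tongue: 34 mm wide along y (hinge direction), 10 thick, ends 12 mm beyond this point, hood wall 30 mm behind it. With the hood shut at (-162, -40, 36) mm in the hood_hinge frame. Pinched across its width it can turn between the fingers as the hood swings.
- latch (a joint): Swing latch angle: 0 home (nose over the hood's steel keeper, knob to the front), up to 1.5 rad free (knob swung toward the stop end). Stays where it is left (0.04 N m). Its nose passes 6 mm above the keeper, only if the hood is shut to about 0.04 rad.
- latch_knob (a point): Middle of the latch's upright black knob, 14 mm thick, reaching 13 mm above and 17 mm below this point; moves with the latch on a circle of 46 mm about latch_pivot.
- latch_pivot (a point): Point on the latch's axis (fixed) at the knob's middle height; deck frame, the axis is z. At latch angle a the knob is at (-46 cos a, 46 sin a, 0) mm in this frame.
- reel_1: Big reel of solder wire, a flanged spool 54 mm across and 36 mm high, about 0.12 kg, standing on its flat end on the bench. Origin at the centre of its underside, z up its axis. May be absent.
- reel_2: Another solder reel, the same. May be absent.
- coil_1: Small reel of copper wire, a flanged spool 32 mm across and 24 mm high, about 0.035 kg, standing on its flat end on the bench. Origin at the centre of its underside, z up its axis. May be absent.
- coil_2: Another copper reel, the same. May be absent.
- coil_3: Another copper reel, the same. May be absent.
- torch: Bystander: silver pen torch lying on the bench, 98 mm long, 23 mm thick, origin at the middle of its underside. Leave alone.
- white_jar: Bystander: small white screw-cap jar, 41 mm across, 42 mm high. Leave alone.
- tweezers: Bystander: steel tweezers, 120 mm long, 10 mm high. Leave alone.
- crimper: Bystander: big crimping tool, 216 x 102 x 30 mm. Leave alone.

How it is judged:
By the outcome, as a careful person would: the job done as asked, in the order asked, and still so for the second after the job is handed in, with the robot touching nothing.
Of reel_1, reel_2 only 1 to 2 are there at a start; the rules pass over those that are not, and their reading is None.
Of coil_1, coil_2, coil_3 only 1 to 3 are there at a start; the rules pass over those that are not, and their reading is None.
At some moment in a run one of reel_1, reel_2, coil_1, coil_2, coil_3 may be knocked a few centimetres aside while the robot is not near it.
Once in a run the grip may slacken for a moment while it holds something.
It also fails if it takes over 210 s, if anything falls off the work surface, if the arm or the gripper's body presses on something with over 40 N, if the wrist force passes 120 N, or if a joint passes its speed limit or range.

## Robot

A 7-joint arm with a two-finger parallel gripper is mounted at the origin on a cart in front of the work surface, level with it; the furniture and walls round the work are solid. World frame = base frame: x ahead of the robot, y to its left, z up, the work surface at z = 0. Lengths are in m, angles in rad, forces in N, time in s.
With the tool pointing down it reaches from about 0.425 to 0.925 m from the base axis. Payload 6.8 kg.
Tool frame: the origin (TCP) lies between the finger pads; the fingertips stand 14 mm ahead of it and the grasp point (between the pads) lies 5 mm behind it; z points along the fingers, y is the line along which they close (so a half turn about z gives the same grasp; the last joint's range is limited). The gripper opens to 85 mm and grips with 20 to 120 N. Pads are 22 mm wide; open, the fingers measure 114 mm over their backs; the gripper's body (76 mm by 85 mm) begins 54 mm behind the grasp point. The pads swing forward as they close: fully open they stand 13 mm farther back than shut.
Start: joints at [1.154, 0.477, 0.022, 1.555, -0.011, 1.109, -0.083], TCP at [0.205, -0.643, 0.245] pointing down, gripper open.
Joint ranges: [-2.96, 2.96], [-0.34, 2.1], [-1.41, 1.46], [0.24, 2.44], [-1.37, 4.51], [0.17, 1.92], [-2.96, 2.96]. Speed limits (rad/s): [2.39, 2.39, 3.14, 3.14, 3.14, 3.14, 3.14].

## Interface

Orientations are given as a rotation vector (axis times angle).
In Python, from bench import r, eyes, ticket gives the robot as it stands. The module is installed in compiled form; this text tells all that it offers.
- The arm moves only by the tool arm_command, never from a script. Its argument "plan" is text: rows parted by semicolons, each of 4 numbers parted by spaces: the shift along the tool's x, y, z in m, then the turn about the tool's z in degrees. In form: tx ty tz yaw; .... A call has 1 to 20 rows; each row shifts and turns the commanded pose from where the row before left it, along the tool's axes as they then stand; what a row does not reach is not made up. A row lasts 1/8 s, in which the tool goes at most 62.5 mm and 10.7 degrees, less where a joint would pass 70% of its speed; a pose out of reach is approached as far as the arm can. A call is refused whole if a number of a shift passes 0.0625 or a number of a turn 10.7, either way. A call with a gripper value outside its range is refused whole. "hand" is the closure, from -1 (fully open) to 1 (shut), set as the call begins (left out, the last holds). The fingers move at their own pace and stop on an object; "grip_force" is the grip in N (left out, the last holds). Time passes only in rows, so rows that do not move let the fingers close. It gives the time, the measured TCP pose, the force, the opening and the grip force at its end, in the units of the state.
- r.get_obs(): the state, without advancing time (a new reading comes with each control period).
- eyes.grab_frame(name): name is "scene" or "top" or "wrist"; returns (picture, depth): 420x560x3 uint8, red, green, blue; 420x560 float32, m along the optical axis (not along the pixel's ray), 0 where there is no reading.
- eyes.calibration(name): a dict with "fov_y" (degrees; the focal length in pixels is half the picture's height over the tangent of half this angle, whatever the lens; pixels are square), "cx", "cy" (the principal point, pixels), "k1" (the pictures are not rectified: a ray, as slopes to the right and down, at radius r is drawn at 1 + k1 r^2 times it, then the intrinsics apply), "origin" and "attitude" of the camera in the world; the wrist camera has in their place "tool_from_camera" (4x4, takes a point from camera to tool coordinates, whose origin is the TCP and whose axes are the flange's). Camera axes: x right, y up, looking along -z (the intrinsics and any distortion apply to the point x, -y, -z); pixel columns grow to the right and rows downward; lengths in m; the calibration is good to about 2 mm. A picture is of the moment at which its call begins: read the wrist's pose just before it. calibration takes no time and is no camera call.
- ticket.hand_in(): hands the job in; it is judged then, once.
The state is a dict: "clock": time; "joints": joint angles; "qvel": joint speeds; "tau": joint torques, N m; "tcp_pos": TCP position; "orientation": TCP orientation; "contact_force": force on the tool from outside, world axes, zero at the start; "moment": the same for the moment, N m; "grip_width": finger opening in m; "gripper_force": force on a finger pad.
Only numpy, scipy, OpenCV 4.12 (cv2) and the standard library are available. Lean on these libraries where they do the work, as an engineer would, in place of code of your own. Each camera call takes 0.05 s, during which the arm holds its last target. There are 200 camera calls.

## Working session

There is one attempt and no reset: what is moved stays moved. The work goes in short steps, Python scripts to look and compute and a tool call to move; the robot and the scene stay as the last step left them, time stands still between calls to the robot, and variables do not carry over. Pictures are saved under pics/ and viewed, at most 14 in all, crops included, and the job is handed in when it is done.

Besides the shell and the picture viewer there is one more tool, called by a JSON object that holds its "fn" and its "kwargs". arm_command: Moves the arm, as the interface text tells. Its arguments: {"type":"object","properties":{"plan":{"type":"string"},"hand":{"type":"number"},"grip_force":{"type":"number"}},"required":["plan"]}

```bash
mkdir -p pics; cat > h.py <<'E'
import numpy as np, cv2
from scipy.spatial.transform import Rotation as R
from bench import r, eyes, ticket
def cam(name,obs=None):
    c=eyes.calibration(name)
    if name=='wrist':
        o=obs or r.get_obs(); T=np.eye(4); T[:3,:3]=R.from_rotvec(o['orientation']).as_matrix(); T[:3,3]=o['tcp_pos']
        M=T@np.array(c['tool_from_camera'])
    else:
        M=np.eye(4); a=np.array(c['attitude']); M[:3,:3]=a if a.shape==(3,3) else R.from_rotvec(a).as_matrix(); M[:3,3]=c['origin']
    return c,M
def grab(name,fn=None):
    o=r.get_obs(); c,M=cam(name,o); p,d=eyes.grab_frame(name)
    if fn: cv2.imwrite('pics/'+fn,p[:,:,::-1])
    return p,d,c,M
def slopes(c,uv):
    f=210/np.tan(np.radians(c['fov_y'])/2); uv=np.atleast_2d(np.array(uv,float))
    K=np.array([[f,0,c['cx']],[0,f,c['cy']],[0,0,1]])
    return cv2.undistortPoints(uv[:,None],K,np.array([c['k1'],0,0,0,0.]))[:,0]
def onplane(c,M,uv,z):
    s=slopes(c,uv); d=np.c_[s[:,0],-s[:,1],-np.ones(len(s))]@M[:3,:3].T
    return M[:3,3]+d*((z-M[2,3])/d[:,2])[:,None]
def bydepth(c,M,uv,d):
    s=slopes(c,uv); d=np.atleast_1d(d)
    return M[:3,3]+(np.c_[s[:,0],-s[:,1],-np.ones(len(s))]*d[:,None])@M[:3,:3].T
def project(c,M,P):
    f=210/np.tan(np.radians(c['fov_y'])/2); q=(np.atleast_2d(P)-M[:3,3])@M[:3,:3]
    s=np.c_[q[:,0],-q[:,1]]/-q[:,2:]; s=s*(1+c['k1']*(s**2).sum(1))[:,None]
    return s*f+[c['cx'],c['cy']]
E
python3 - <<'E'
from h import *
print(r.get_obs())
for n in('scene','top','wrist'):
    p,d,c,M=grab(n,n+'0.png'); print(n,c)
    np.save(n+'0d.npy',d)
E
```

```text
{'clock': 0.0, 'joints': array([ 1.15390009,  0.47780987,  0.02235976,  1.55644858, -0.01148968,
        1.10928879, -0.08309116]), 'qvel': array([-0.00058021, -0.00137781, -0.00012708, -0.00105456,  0.00082749,
       -0.00020436, -0.00027987]), 'tau': array([-1.21029858e-03, -5.96451902e+01,  1.60721295e+00, -2.81200737e+01,
        1.24255262e-02,  9.34130891e-03,  8.16309034e-05]), 'tcp_pos': array([ 0.20494323, -0.64254565,  0.24432074]), 'orientation': array([-3.10246380e+00, -4.82885072e-01,  6.78877563e-04]), 'contact_force': array([ 0.43944218,  0.50449292, -0.72940065]), 'moment': array([-0.03332291,  0.01066504, -0.00531395]), 'gripper_force': 0.0, 'grip_width': 0.0853955337149913}
scene {'fov_y': 42.54167190409488, 'cx': 279.81778953096864, 'cy': 206.00939504002483, 'k1': -0.19461969667028284, 'origin': array([-0.65672903, -0.29799642,  1.29019863]), 'attitude': array([ 0.64331788, -0.52478633, -1.35284897])}
top {'fov_y': 53.71309778333978, 'cx': 274.7143791071634, 'cy': 207.93150424737942, 'k1': -0.018086156984060707, 'origin': array([ 0.36635716, -0.09147363,  1.11759661]), 'attitude': array([ 0.11182556, -0.10032221, -1.55934277])}
wrist {'fov_y': 63.90363611222449, 'cx': 274.93241123354926, 'cy': 205.02079027824877, 'k1': -0.05260113783942879, 'tool_from_camera': array([[-1.34160140e-03,  9.52727018e-01,  3.03824668e-01,
         7.79856304e-02],
       [ 9.99998811e-01,  1.04698922e-03,  1.13257716e-03,
        -2.90782288e-04],
       [ 7.60935708e-04,  3.03825826e-01, -9.52727290e-01,
        -1.28294973e-01],
       [ 0.00000000e+00,  0.00000000e+00,  0.00000000e+00,
         1.00000000e+00]])}
```

View pics/top0.png

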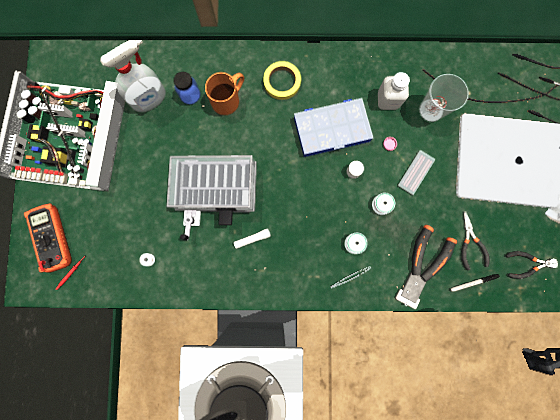

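View pics/scene0.png

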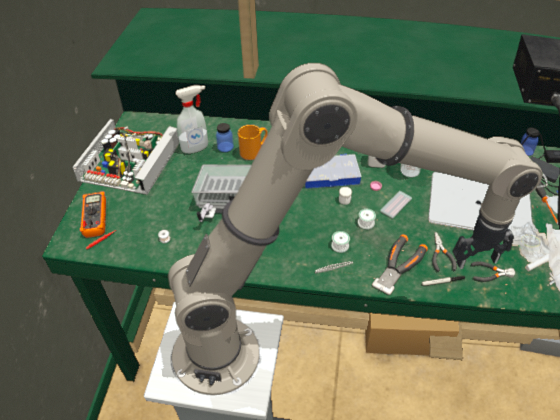

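The top view shows the dispenser near (212,183), with the latch and knob at (187,235) and the tongue at (226,216). The two solder reels are at (384,204) and (356,243), and one copper coil is at (147,260). The jar is at (356,169), the torch at (252,238) and the tweezers at (350,276).

```bash
python3 - <<'E'
from h import *
c,M=cam('top'); d=np.load('top0d.npy')
p=cv2.imread('pics/top0.png')
for n,u,v in[('reelA',384,204),('reelB',356,243),('coil',147,260),('jar',356,169),('knob',185,238),('latch',190,215),('tongue',226,218),('tongue2',226,212),('hoodTL',170,157),('hoodTR',255,157),('hoodBL',168,210),('hoodBR',254,210),('torch',252,238),('pink',390,144),('mid',212,185)]:
    q=np.median(d[v-1:v+2,u-1:u+2]); print(n,bydepth(c,M,[[u,v]],q).round(3), onplane(c,M,[[u,v]],0.03).round(3))
cv2.imwrite('pics/topcrop.png',cv2.resize(p[145:275,130:290],None,fx=5,fy=4.5,interpolation=cv2.INTER_CUBIC)[:600])
hsv=cv2.cvtColor(p,cv2.COLOR_BGR2HSV)
m=((hsv[...,1]<70)&(hsv[...,2]>150)).astype('uint8')
n,l,s,ce=cv2.connectedComponentsWithStats(m)
for i in range(1,n):
    if 40<s[i,4]<900: print(s[i],ce[i].round(1),onplane(c,M,ce[i],.03).round(3))
E
```

```text
reelA [[ 0.526 -0.371  0.036]] [[ 0.527 -0.372  0.03 ]]
reelB [[ 0.423 -0.295  0.035]] [[ 0.424 -0.296  0.03 ]]
coil [[0.374 0.252 0.022]] [[0.374 0.25  0.03 ]]
jar [[ 0.619 -0.297  0.042]] [[ 0.621 -0.3    0.03 ]]
knob [[0.431 0.145 0.063]] [[0.433 0.152 0.03 ]]
latch [[0.492 0.138 0.047]] [[0.494 0.141 0.03 ]]
tongue [[0.48  0.038 0.086]] [[0.486 0.046 0.03 ]]
tongue2 [[0.495 0.039 0.085]] [[0.502 0.046 0.03 ]]
hoodTL [[0.635 0.185 0.089]] [[0.651 0.201 0.03 ]]
hoodTR [[ 0.66  -0.027 -0.   ]] [[ 0.652 -0.028  0.03 ]]
hoodBL [[ 0.511  0.209 -0.002]] [[0.506 0.2   0.03 ]]
hoodBR [[ 0.512 -0.026  0.003]] [[ 0.508 -0.028  0.03 ]]
torch [[ 0.435 -0.023  0.019]] [[ 0.434 -0.024  0.03 ]]
pink [[ 0.7   -0.401  0.002]] [[ 0.691 -0.393  0.03 ]]
mid [[0.561 0.074 0.102]] [[0.575 0.085 0.03 ]]
[100  40  43  26 505] [119.5  51.8] [[0.954 0.358 0.03 ]]
[  0  70  21  86 385] [  8.2 108.5] [[0.786 0.659 0.03 ]]
[384  72  26  28 585] [396.7  86.3] [[ 0.856 -0.416  0.03 ]]
[420  74  49  47 480] [436.3 104.5] [[ 0.804 -0.523  0.03 ]]
[ 37  82  54  14 265] [63.7 88. ] [[0.846 0.508 0.03 ]]
[ 16  90  1
[... 592 characters left out ...]
1] [ 47.8 176.6] [[0.594 0.531 0.03 ]]
[372 192  24  23 373] [383.4 203.4] [[ 0.529 -0.371  0.03 ]]
[183 210  18  27 290] [190.7 219.7] [[0.481 0.139 0.03 ]]
[464 211  12  29 160] [468.3 226.5] [[ 0.469 -0.593  0.03 ]]
[ 30 212  18  14 158] [ 38.9 218.4] [[0.481 0.545 0.03 ]]
[234 229  37  20 288] [252.3 238.1] [[ 0.434 -0.025  0.03 ]]
[345 232  23  22 369] [355.7 243. ] [[ 0.423 -0.295  0.03 ]]
[139 253  16  13 163] [146.7 259.2] [[0.376 0.251 0.03 ]]
[537 258  21  11 139] [548.2 263.1] [[ 0.375 -0.798  0.03 ]]
[331 271  28  18 106] [345.2 279.7] [[ 0.329 -0.267  0.03 ]]
[396 274  30  35 570] [411.3 291.5] [[ 0.3   -0.437  0.03 ]]
[451 279  32  12 138] [466.8 284.8] [[ 0.318 -0.581  0.03 ]]
```

View pics/topcrop.png

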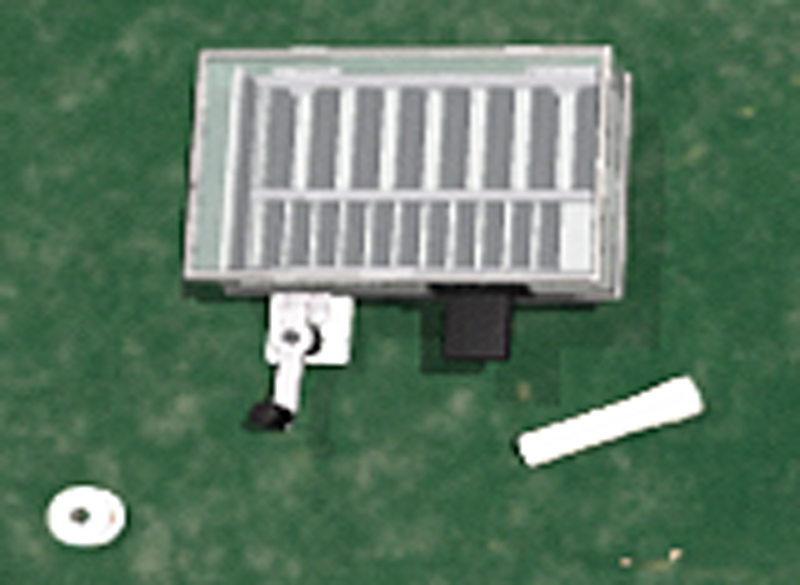

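The crop shows the latch pivot at crop (290,337), the knob at (268,412), the tongue at (478,325) and the coil at (85,515). The wide lane is at the back and the stop is on the left (+y). I'll go over the dispenser for a close look.

{"fn": "arm_command", "kwargs": {"plan": "0 0 0 8.85; 0 0 0 8.85; .05 -.032 -.017 0; .05 -.032 -.017 0; .05 -.032 -.017 0; .05 -.032 -.017 0; .05 -.032 -.017 0; .05 -.032 -.017 0; .02 -.05 0 0; .02 -.05 0 0; .02 -.05 0 0; .02 -.05 0 0; .02 -.05 0 0; -.003 -.048 0 0; -.003 -.048 0 0; -.003 -.048 0 0; -.003 -.048 0 0; -.003 -.048 0 0; -.003 -.048 0 0; 0 0 0 0", "hand": -1}}

```text
clock: 2.65
tcp_pos: [0.5862, 0.0923, 0.3471]
orientation: [-3.139, -0.013, 0.001]
contact_force: [0.4, -0.3, 0.0]
grip_width: 0.0854
gripper_force: 0.0
```

```bash
python3 - <<'E'
from h import *
o=r.get_obs(); print(o['clock'],o['tcp_pos'],o['orientation'],o['joints'].round(2))
p,d,c,M=grab('wrist','w1.png'); np.save('w1d.npy',d); np.save('w1M.npy',M)
E
```

```text
2.65 [0.58617676 0.0923477  0.34709573] [-3.13934147e+00 -1.25422393e-02  1.22118007e-03] [-0.06  0.28 -0.25  1.61  0.07  1.26 -1.89]
```

View pics/w1.png

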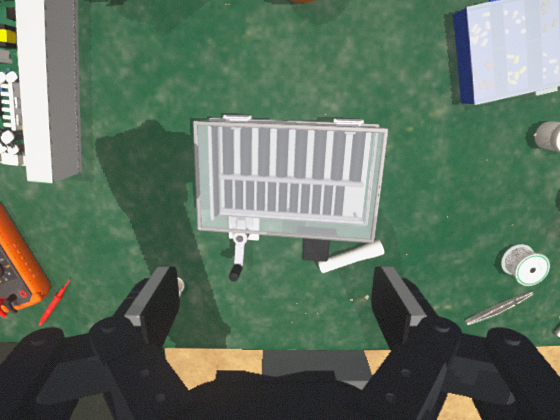

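The wrist view shows the hood box corners at about (195,122), (386,127), (375,241) and (197,230). The knob is at (235,272), the pivot at (239,240), the tongue at (316,248) and the lane divider at row ~180.

```bash
python3 - <<'E'
from h import *
c,_=cam('wrist'); M=np.load('w1M.npy'); d=np.load('w1d.npy')
def P(u,v): return bydepth(c,M,[[u,v]],np.median(d[v-1:v+2,u-1:u+2]))[0].round(4)
for n,u,v in [('knob',235,272),('knobtop',234,275),('pivot',239,239),('tongL',305,250),('tongR',327,251),('tongM',316,255),('tongM',316,258),
 ('hoodBR',384,130),('hoodFR',373,238),('hoodBL',197,125),('hoodFL',199,227),
 ('divL',222,178),('divR',362,184),('divM',292,181),('frontrailL',225,213),('frontrailR',345,217),('stopW',215,150),('stopN',215,195),('leftgreen',204,170),('backrailL',225,127),('backrailR',360,130),('whiteR',354,200),('roller',258,150),('roller2',330,150),('hinge1',237,118),('hinge2',350,122)]:
    print(n,P(u,v))
im=cv2.imread('pics/w1.png')[105:290,180:400]; cv2.imwrite('pics/w1c.png',cv2.resize(im,None,fx=3.2,fy=3.2,interpolation=cv2.INTER_CUBIC))
E
```

```text
knob [0.4406 0.1464 0.0733]
knobtop [0.4371 0.1477 0.0751]
pivot [0.479  0.1423 0.0507]
tongL [0.4786 0.0545 0.0833]
tongR [0.4791 0.0269 0.087 ]
tongM [0.4726 0.0404 0.0853]
tongM [0.4683 0.0402 0.0852]
hoodBR [ 0.6329 -0.0214  0.1147]
hoodFR [ 0.5091 -0.0214  0.1143]
hoodBL [0.6346 0.1816 0.0897]
hoodFL [0.5112 0.187  0.0888]
divL [0.5743 0.1553 0.0925]
divR [ 0.5731 -0.0036  0.1114]
divM [0.5735 0.0741 0.1018]
frontrailL [0.5312 0.1534 0.0927]
frontrailR [0.5332 0.0123 0.1097]
stopW [0.6067 0.1623 0.0911]
stopN [0.5533 0.1647 0.0916]
leftgreen [0.5831 0.1764 0.09  ]
backrailL [0.6327 0.1496 0.093 ]
backrailR [0.6322 0.0033 0.1111]
whiteR [0.5542 0.0038 0.1108]
roller [0.6078 0.1128 0.0968]
roller2 [0.61   0.0336 0.1074]
hinge1 [0.6393 0.1424 0.0363]
hinge2 [0.6366 0.002  0.0526]
```

View pics/w1c.png

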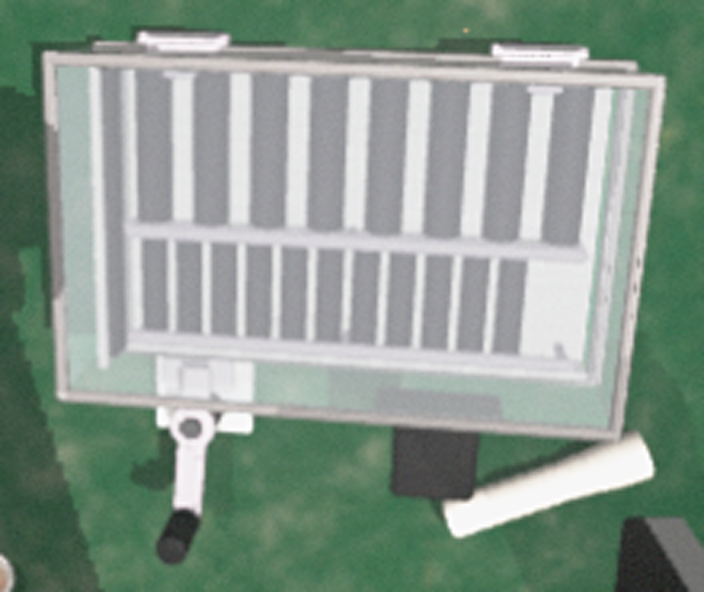

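{"fn": "arm_command", "kwargs": {"plan": "-.03 -.011 -.035 1; -.03 -.011 -.035 0; -.03 -.011 -.035 0; -.03 -.011 -.035 0; -.03 -.010 -.035 0; 0 0 .046 0; 0 0 .046 0; 0 0 0 0; 0 0 0 0"}}

```text
clock: 3.82
tcp_pos: [0.4389, 0.1425, 0.4321]
orientation: [-3.141, 0.03, -0.003]
contact_force: [0.3, -0.3, 0.9]
grip_width: 0.0853
gripper_force: 0.0
```

{"fn": "arm_command", "kwargs": {"plan": "-.002 -.003 .055 -.5; 0 0 .055 0; 0 0 .055 0; 0 0 .055 0; 0 0 .05 0; 0 0 .03 0; 0 0 .03 0; 0 0 .02 0; 0 0 0 0; 0 0 0 0; 0 0 0 0"}}

```text
clock: 5.2
tcp_pos: [0.4374, 0.1464, 0.0816]
orientation: [-3.141, 0.015, -0.004]
contact_force: [-0.3, -0.1, 0.5]
grip_width: 0.0854
gripper_force: 0.0
```

```bash
python3 - <<'E'
from h import *
p,d,c,M=grab('wrist'); cv2.imwrite('pics/w2.png',p[150:420,60:480,::-1])
print(project(c,M,[[.436,.1465,.0748],[.482,.142,.05]])-[60,150])
E
```

```text
[[215.8949299  130.74947716]
 [224.24346512  20.01323358]]
```

View pics/w2.png

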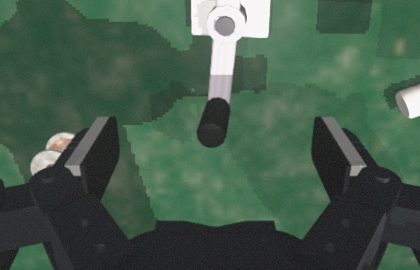

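The knob is centred between the pads at crop (211,133), so I'll close on it and swing it.

{"fn": "arm_command", "kwargs": {"plan": "0 0 .011 0; 0 0 0 0; 0 0 0 0; 0 0 0 0; 0 0 0 0; 0 0 0 0; 0 0 0 0; 0 0 0 0", "hand": 1, "grip_force": 25}}

```text
clock: 6.25
tcp_pos: [0.4361, 0.1461, 0.0694]
orientation: [-3.142, 0.014, -0.0]
contact_force: [-1.1, -0.1, 2.8]
grip_width: 0.0136
gripper_force: 24.2
```

{"fn": "arm_command", "kwargs": {"plan": ".0005 -.0069 .0008 0; .0015 -.0067 .0008 0; .0025 -.0064 .0008 0; .0034 -.006 .0007 0; .0043 -.0054 .0007 0; .0051 -.0046 .0006 0; .0057 -.0039 .0005 0; .0062 -.003 .0004 0; .0066 -.002 .0003 0; 0 0 0 0; 0 0 0 0"}}

```text
clock: 7.62
tcp_pos: [0.4728, 0.189, 0.0637]
orientation: [3.139, -0.017, -0.0]
contact_force: [0.5, -6.1, 7.0]
grip_width: 0.0139
gripper_force: 26.0
```

{"fn": "arm_command", "kwargs": {"plan": "0 0 0 0; 0 0 0 0; 0 0 -.01 0; 0 0 -.04 0; 0 0 -.05 0; -.02 .04 -.05 0; -.04 .06 -.02 0; -.02 .05 0 0; 0 0 0 0; 0 0 0 0", "hand": 0.4}}

```text
clock: 8.88
tcp_pos: [0.3995, 0.0545, 0.2277]
orientation: [-3.141, 0.014, -0.003]
contact_force: [0.8, 1.2, 0.5]
grip_width: 0.0257
gripper_force: 0.0
```

```bash
python3 - <<'E'
from h import *
o=r.get_obs(); print(o['tcp_pos'],o['orientation'],o['grip_width'])
p,d,c,M=grab('wrist','w3.png'); np.save('w3d.npy',d); np.save('w3M.npy',M)
b=cv2.cvtColor(p,cv2.COLOR_RGB2GRAY)
print(project(c,M,[[.468,.04,.085],[.4785,.057,.083]]))
E
```

```text
[0.39954483 0.05453172 0.22766012] [-3.14090377e+00  1.36159142e-02 -2.65854507e-03] 0.025718366805109832
[[293.65488133 110.86196393]
 [271.68763036  97.06620887]]
```

View pics/w3.png

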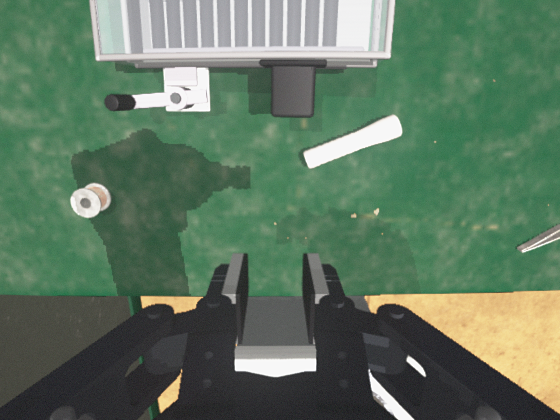

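The latch is now swung to the stop end, with its knob at (118,102). The tongue spans (272–315, 65–116).

```bash
python3 - <<'E'
from h import *
c,_=cam('wrist'); M=np.load('w3M.npy'); d=np.load('w3d.npy')
for u,v in [(276,90),(294,90),(311,90),(294,112),(294,75),(275,112),(312,112),(89,202),(89,198),(97,205)]:
    print(u,v,bydepth(c,M,[[u,v]],np.median(d[v-1:v+2,u-1:u+2]))[0].round(4))
print(onplane(c,M,[[271,116],[316,116],[293,117]],.085).round(4))
E
```

```text
276 90 [0.4837 0.0536 0.0835]
294 90 [0.4835 0.0398 0.0856]
311 90 [0.4834 0.0269 0.0864]
294 112 [0.4671 0.0397 0.0854]
294 75 [0.4944 0.0399 0.085 ]
275 112 [0.4672 0.0545 0.0837]
312 112 [0.4671 0.0258 0.0865]
89 202 [0.3725 0.2597 0.0091]
89 198 [0.3813 0.2503 0.0236]
97 205 [0.3738 0.2424 0.0247]
[[0.4643 0.0577 0.085 ]
 [0.464  0.0225 0.085 ]
 [0.4633 0.0405 0.085 ]]
```

{"fn": "arm_command", "kwargs": {"plan": ".026 .005 .02 0; .026 .005 .02 0; .025 .004 .02 0; 0 0 .04 0; 0 0 .03 0; 0 0 .022 0; 0 0 0 0; 0 0 0 0; 0 0 0 0", "hand": -0.4}}

```text
clock: 10.05
tcp_pos: [0.4768, 0.0397, 0.076]
orientation: [-3.141, 0.013, -0.003]
contact_force: [0.4, 0.0, -0.9]
grip_width: 0.0599
gripper_force: 0.0
```

{"fn": "arm_command", "kwargs": {"plan": "0 0 0 0; 0 0 0 0; 0 0 0 0; 0 0 0 0; 0 0 0 0; 0 0 0 0", "hand": 1, "grip_force": 35}}

```text
clock: 10.8
tcp_pos: [0.4764, 0.0402, 0.076]
orientation: [-3.14, 0.014, -0.002]
contact_force: [-1.7, 2.1, 5.7]
grip_width: 0.0333
gripper_force: 34.2
```

```bash
python3 - <<'E'
import numpy as np
t=np.linspace(0,1.86,19); x=-162*np.cos(t)+36*np.sin(t); z=162*np.sin(t)+36*np.cos(t)
print('; '.join('%.4f %.4f %.4f 0'%(a/1e3,-.1217*b/1e3,-.9926*b/1e3) for a,b in zip(np.diff(x),np.diff(z))))
E
```

```text
0.0046 -0.0020 -0.0164 0; 0.0063 -0.0019 -0.0158 0; 0.0079 -0.0019 -0.0151 0; 0.0094 -0.0017 -0.0142 0; 0.0108 -0.0016 -0.0132 0; 0.0121 -0.0015 -0.0120 0; 0.0133 -0.0013 -0.0107 0; 0.0144 -0.0011 -0.0093 0; 0.0153 -0.0010 -0.0078 0; 0.0160 -0.0008 -0.0062 0; 0.0165 -0.0006 -0.0045 0; 0.0169 -0.0003 -0.0028 0; 0.0171 -0.0001 -0.0010 0; 0.0171 0.0001 0.0007 0; 0.0170 0.0003 0.0025 0; 0.0166 0.0005 0.0042 0; 0.0161 0.0007 0.0059 0; 0.0154 0.0009 0.0075 0
```

{"fn": "arm_command", "kwargs": {"plan": ".0046 -.0020 -.0164 0; .0063 -.0019 -.0158 0; .0079 -.0019 -.0151 0; .0094 -.0017 -.0142 0; .0108 -.0016 -.0132 0; .0121 -.0015 -.0120 0; .0133 -.0013 -.0107 0; .0144 -.0011 -.0093 0; .0153 -.0010 -.0078 0; 0 0 0 0"}}

```text
clock: 12.05
tcp_pos: [0.5695, 0.0518, 0.1898]
orientation: [3.141, -0.019, -0.005]
contact_force: [-5.1, 1.6, 3.5]
grip_width: 0.0333
gripper_force: 73.2
```

{"fn": "arm_command", "kwargs": {"plan": ".0160 -.0008 -.0062 0; .0165 -.0006 -.0045 0; .0169 -.0003 -.0028 0; .0171 -.0001 -.0010 0; .0171 .0001 .0007 0; .0170 .0003 .0025 0; .0166 .0005 .0042 0; .0161 .0007 .0059 0; .0154 .0009 .0075 0; 0 0 0 0; 0 0 0 0"}}

```text
clock: 13.42
tcp_pos: [0.7186, 0.0504, 0.1833]
orientation: [3.142, -0.013, 0.0]
contact_force: [-0.2, -0.1, 0.3]
grip_width: -0.0002
gripper_force: 0.0
```

{"fn": "arm_command", "kwargs": {"plan": "0 0 0 0; 0 0 0 0; 0 0 -.03 0; 0 0 -.06 0; -.06 0 -.06 0; -.06 0 -.04 0; -.05 0 0 0; 0 0 0 0", "hand": -0.4}}

```text
clock: 14.42
tcp_pos: [0.5694, 0.0517, 0.3532]
orientation: [3.141, -0.012, 0.001]
contact_force: [0.5, 0.0, -0.2]
grip_width: 0.0597
gripper_force: 0.0
```

```bash
python3 - <<'E'
from h import *
o=r.get_obs(); print(o['tcp_pos'],o['orientation'],o['grip_width'])
p,d,c,M=grab('wrist','w4.png'); np.save('w4d.npy',d); np.save('w4M.npy',M)
E
```

```text
[0.56942715 0.05170818 0.35316009] [ 3.14075932e+00 -1.21585955e-02  6.28712488e-04] 0.059708852193466735
```

View pics/w4.png

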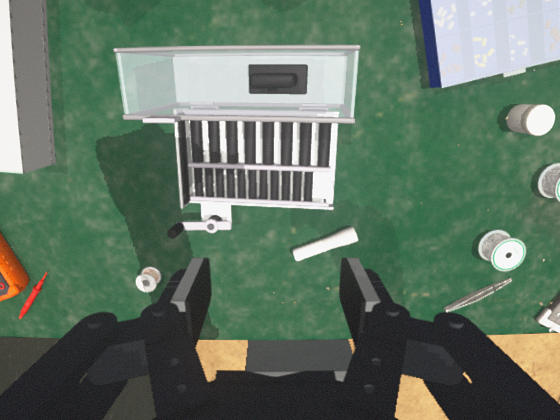

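The hood is up, with its top box edges at rows 48 and 118 and the tongue at (277,78). The lanes are now in the open: the stop is at u≈185, the divider at v≈167, and the front guide at v≈203.

```bash
python3 - <<'E'
from h import *
c,_=cam('wrist'); M=np.load('w4M.npy'); d=np.load('w4d.npy')
def P(u,v): return bydepth(c,M,[[u,v]],np.median(d[v-1:v+2,u-1:u+2]))[0].round(4)
for n,u,v in [('tongue',277,83),('tongue',265,85),('wall',220,80),('wall',330,80),('edgeF',220,119),('edgeFR',340,120),('edgeB',220,50),('edgeBR',340,49),('wall',220,60),('wall',220,105)]: print(n,u,v,P(u,v))
print('lanes')
for u,v in [(188,150),(182,150),(182,190),(187,190),(240,167),(240,168),(320,168),(240,203),(240,204),(320,206),(320,190)]+[(u,140) for u in range(195,335,6)]+[(u,186) for u in range(195,320,4)]: print(u,v,P(u,v))
im=cv2.imread('pics/w4.png')[100:240,160:350]; cv2.imwrite('pics/w4c.png',cv2.resize(im,None,fx=4,fy=4,interpolation=cv2.INTER_CUBIC))
E
```

```text
tongue 277 83 [0.6581 0.0499 0.2196]
tongue 265 85 [0.6569 0.0588 0.2174]
wall 220 80 [0.6632 0.0992 0.1719]
wall 330 80 [0.6617 0.0052 0.1829]
edgeF 220 119 [0.6299 0.1012 0.1702]
edgeFR 340 120 [ 0.6289 -0.0046  0.1833]
edgeB 220 50 [0.6871 0.0975 0.1746]
edgeBR 340 49 [ 0.6855 -0.0016  0.1865]
wall 220 60 [0.6794 0.0982 0.1731]
wall 220 105 [0.6421 0.1007 0.1696]
lanes
188 150 [0.5818 0.1695 0.0282]
182 150 [0.5861 0.1695 0.0573]
182 190 [0.5341 0.1739 0.0586]
187 190 [0.532  0.1694 0.051 ]
240 167 [0.5628 0.0973 0.054 ]
240 168 [0.5613 0.0975 0.0532]
320 168 [ 0.5627 -0.0044  0.0642]
240 203 [0.5117 0.1002 0.0459]
240 204 [0.5103 0.1002 0.0458]
320 206 [ 0.5128 -0.0058  0.0654]
320 190 [ 0.5276 -0.0085  0.0406]
195 140 [0.5961 0.1567 0.0377]
201 140 [0.5956 0.1496 0.0341]
207 140 [0.5941 0.144  0.0224]
213 140 [0.5961 0.1325 0.0407]
219 140 [0.5955 0.1255 0.0356]
225 140 [0.5942 0.1191 0.0253]
231 140 [0.5962 0.1087 0.0434]
237 140 [0.5955 0.1015 0.0387]
243 140 [0.5943 0.0946 0.0288]
249 140 [0.5962 0.0853 0.0456]
255 140 [0.5954 0.0779 0.0398]
261 140 [0.5943 0.0705 0.0314]
267
[... 687 characters left out ...]
1117 0.0429]
235 186 [0.531  0.1081 0.0281]
239 186 [0.5352 0.1007 0.0446]
243 186 [0.5348 0.0955 0.0434]
247 186 [0.5313 0.0913 0.0297]
251 186 [0.5355 0.0845 0.0463]
255 186 [0.5348 0.0793 0.044 ]
259 186 [0.5352 0.0739 0.0455]
263 186 [0.5359 0.0684 0.0486]
267 186 [0.5344 0.0632 0.0429]
271 186 [0.5357 0.0578 0.0482]
275 186 [0.5361 0.0525 0.05  ]
279 186 [0.5322 0.047  0.035 ]
283 186 [0.5364 0.0419 0.0516]
287 186 [0.5361 0.0366 0.0507]
291 186 [0.5328 0.0308 0.0379]
295 186 [0.5369 0.0263 0.0538]
299 186 [0.5364 0.0209 0.0523]
303 186 [0.5356 0.0154 0.0493]
307 186 [0.5373 0.0108 0.056 ]
311 186 [0.5367 0.0053 0.0537]
315 186 [ 0.5332 -0.0016  0.0405]
319 186 [ 0.5332 -0.0069  0.0406]
```

View pics/w4c.png

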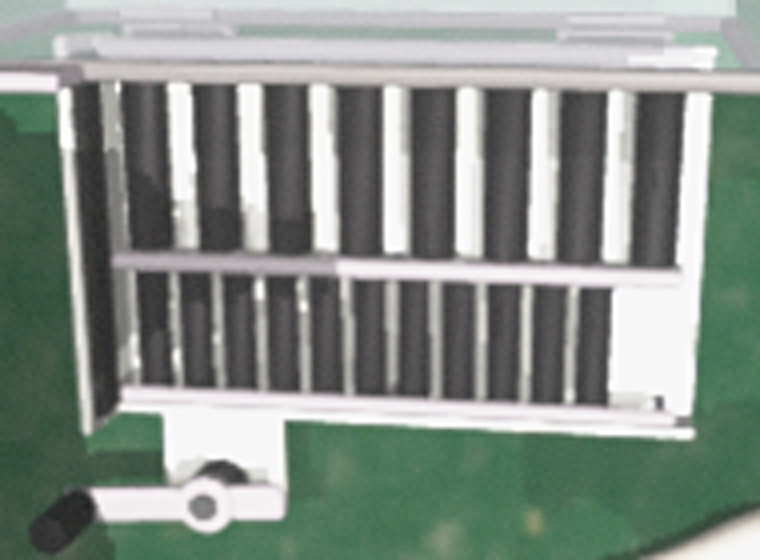

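The hood stopped just short of upright (~1.48 rad; the grip slipped), so I'll push the tongue back with closed fingers.

{"fn": "arm_command", "kwargs": {"plan": ".03 .001 .02 0; .0316 .001 .04 0; 0 0 .04 0; 0 0 .039 0; 0 0 0 0; 0 0 0 0; .01 0 .001 0; .01 0 .001 0; .01 0 .002 0; .01 0 .002 0; .01 0 .002 0; .01 0 .003 0; .01 0 .003 0; 0 0 0 0; 0 0 0 0", "hand": 1}}

```text
clock: 16.35
tcp_pos: [0.7044, 0.0487, 0.1993]
orientation: [-3.141, 0.014, -0.001]
contact_force: [-0.4, -0.5, -0.6]
grip_width: 0.0004
gripper_force: 0.0
```

{"fn": "arm_command", "kwargs": {"plan": "-.02 0 -.02 0; -.04 0 -.06 0; -.06 0 -.06 0; -.06 0 0 0; 0 0 0 0; 0 0 0 0", "hand": -0.9}}

```text
clock: 17.1
tcp_pos: [0.5457, 0.0498, 0.316]
orientation: [-3.142, 0.014, -0.003]
contact_force: [0.4, 0.4, 0.2]
grip_width: 0.0811
gripper_force: 0.0
```

```bash
python3 - <<'E'
from h import *
o=r.get_obs(); print(o['tcp_pos'],o['orientation'],o['grip_width'])
p,d,c,M=grab('wrist','w5.png'); np.save('w5d.npy',d); np.save('w5M.npy',M)
def P(u,v): return bydepth(c,M,[[u,v]],np.median(d[v-1:v+2,u-1:u+2]))[0].round(4)
m=(p.max(2)<60)
for u,v in [(260,20),(260,40),(260,60),(260,80),(260,100),(330,40),(330,60),(330,80)]: print(u,v,P(u,v),p[v,u])
t,dt,ct,Mt=grab('top','top2.png'); np.save('top2d.npy',dt)
E
```

```text
[0.54569303 0.04983404 0.31604874] [-3.14155414  0.01388252 -0.00316015] 0.08107214701313342
260 20 [0.6802 0.0602 0.1683] [203 195 194]
260 40 [0.6879 0.0661 0.0297] [167 178 172]
260 60 [0.6658 0.0662 0.0368] [163 178 171]
260 80 [0.6439 0.0664 0.0451] [175 177 174]
260 100 [0.6223 0.0668 0.0452] [71 73 69]
330 40 [ 0.6859 -0.0118  0.0386] [160 177 168]
330 60 [ 0.6642 -0.0113  0.0463] [161 176 171]
330 80 [ 0.6426 -0.0101  0.0586] [172 170 171]
```

View pics/w5.png

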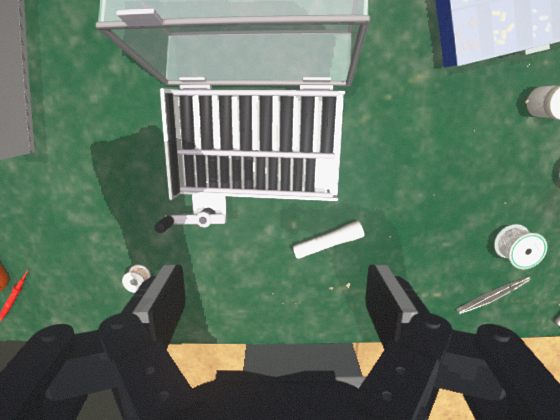

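The hood is now well past upright (its front rim at (370,18) works out to ~1.89 rad), and the lanes are clear. Next I'll measure the guide profile and the reels.

```bash
python3 - <<'E'
from h import *
c,_=cam('wrist'); M=np.load('w5M.npy'); d=np.load('w5d.npy')
p=cv2.imread('pics/w5.png')
for u in (224,300):
  print(u)
  for v in list(range(84,100))+list(range(147,162))+list(range(184,202)):
    q=bydepth(c,M,[[u,v]],d[v,u])[0]; print(v,q.round(4),p[v,u].mean().round())
ct,Mt=cam('top'); t=cv2.imread('pics/top2.png'); dt=np.load('top2d.npy')
hsv=cv2.cvtColor(t,cv2.COLOR_BGR2HSV)
m=((hsv[...,1]<70)&(hsv[...,2]>150)).astype('uint8')
n,l,s,ce=cv2.connectedComponentsWithStats(m)
for i in range(1,n):
    if 100<s[i,4]<900 and ce[i][1]>160 and 120<ce[i][0]<450: print(s[i],ce[i].round(1),onplane(ct,Mt,ce[i],.035 if s[i,4]>250 else .024).round(4))
# coil & reelB in wrist via depth
for (a,b,e,f) in [(110,250,165,300),(480,215,555,280)]:
    vv,uu=np.mgrid[b:f,a:e]; q=bydepth(c,M,np.c_[uu.ravel(),vv.ravel()],d[b:f,a:e].ravel())
    zt=np.percentile(q[:,2],99); k=q[(q[:,2]>zt-.006)]; 
    (x,y),R_=cv2.minEnclosingCircle((k[:,:2]*1000).astype('float32')); print('top',zt,x,y,R_,k.mean(0))
E
```

```text
224
84 [0.6403 0.1075 0.0413] 151.0
85 [ 6.409e-01  1.136e-01 -5.000e-04] 95.0
86 [ 0.6398  0.1139 -0.0018] 71.0
87 [0.6385 0.1135 0.0009] 82.0
88 [ 6.373e-01  1.138e-01 -6.000e-04] 91.0
89 [ 0.6361  0.1139 -0.0007] 115.0
90 [0.6335 0.1064 0.0512] 213.0
91 [0.6324 0.1061 0.0538] 243.0
92 [0.6314 0.1065 0.0516] 244.0
93 [0.6304 0.1066 0.0507] 241.0
94 [0.6293 0.1068 0.05  ] 224.0
95 [0.6283 0.1079 0.0431] 141.0
96 [0.6272 0.1079 0.0435] 86.0
97 [0.6261 0.108  0.0433] 85.0
98 [0.625  0.1081 0.0427] 85.0
99 [0.6239 0.1081 0.043 ] 87.0
147 [0.5689 0.1111 0.0421] 91.0
148 [0.5678 0.1111 0.0424] 86.0
149 [0.5667 0.1111 0.043 ] 86.0
150 [0.5655 0.1111 0.0431] 148.0
151 [0.5652 0.1102 0.0494] 228.0
152 [0.5645 0.1098 0.0525] 244.0
153 [0.5632 0.1101 0.0512] 245.0
154 [0.5625 0.1096 0.0548] 239.0
155 [0.5606 0.1104 0.0501] 198.0
156 [0.5582 0.1117 0.0422] 95.0
157 [0.5573 0.1114 0.044 ] 68.0
158 [0.5561 0.1115 0.0441] 67.0
159 [0.5546 0.1118 0.0423] 70.0
160 [0.5535 0.1118 0.0432] 66.0
161 [0.5523 0.1118 0.0434] 66.0
184 [0.5237 0.1134 0.0428] 87.0
185 [0.5222 0.1137 0.0418] 87.0
186 [0.5213 
[... 2088 characters left out ...]
 1.67e-02 2.00e-04] 96.0
[398 150  37  45 775] [416.3 171.9] [[ 0.6137 -0.4594  0.035 ]]
[349 161  15  15 188] [355.9 167.9] [[ 0.626  -0.3006  0.024 ]]
[372 192  24  23 374] [383.4 203.4] [[ 0.5281 -0.3694  0.035 ]]
[234 229  37  20 284] [252.1 238.2] [[ 0.4334 -0.0246  0.035 ]]
[345 232  23  22 366] [355.7 243. ] [[ 0.4232 -0.2945  0.035 ]]
[331 271  28  18 108] [345.  279.8] [[ 0.3282 -0.2674  0.024 ]]
[396 274  30  35 573] [411.3 291.5] [[ 0.3003 -0.4352  0.035 ]]
top 0.34335092466158545 588.62255859375 76.516845703125 44.04212188720703 [0.56205623 0.09041001 0.34867643]
top 0.036990092940237244 516.6212768554688 -135.91175842285156 213.8444366455078 [ 0.42848245 -0.28891477  0.04389173]
```

{"fn": "arm_command", "kwargs": {"plan": "-.017 .049 .01 0; -.017 .049 .01 0; -.017 .049 .01 0; -.017 .049 .01 0; -.017 .049 .01 0; -.017 .049 .01 0; -.017 .049 .01 0; 0 0 0 0; 0 0 0 0", "hand": -1}}

```text
clock: 18.32
tcp_pos: [0.4243, -0.292, 0.245]
orientation: [-3.141, 0.014, 0.0]
contact_force: [0.8, 1.1, 0.1]
grip_width: 0.0855
gripper_force: 0.0
```

```bash
cat >> h.py <<'E'
def tops(z0,z1,cx,cy,rad=.05,name='wrist'):
    """centre of circle round the points with height z0..z1 near (cx,cy), from depth"""
    p,d,c,M=grab(name); vv,uu=np.mgrid[0:420,0:560]
    q=bydepth(c,M,np.c_[uu.ravel(),vv.ravel()],d.ravel())
    k=(d.ravel()>0)&(q[:,2]>z0)&(q[:,2]<z1)&(np.hypot(q[:,0]-cx,q[:,1]-cy)<rad)
    if k.sum()<20: return None
    m=np.zeros(420*560,'uint8'); m[k]=1; n,l,s,ce=cv2.connectedComponentsWithStats(m.reshape(420,560))
    i=1+s[1:,4].argmax(); k=l.ravel()==i; q=q[k]
    (x,y),R_=cv2.minEnclosingCircle((q[:,:2]*1000).astype('float32'))
    return k.sum(),round(x,1),round(y,1),round(R_,1),np.median(q[:,2]).round(4),q[:,:2].mean(0).round(4)
E
python3 - <<'E'
from h import *
o=r.get_obs(); print(o['tcp_pos'],o['orientation'])
print(tops(.030,.042,.4235,-.2945)); print(tops(.030,.042,.528,-.3695))
p,d,c,M=grab('wrist','w6.png'); print(project(c,M,[[.4235,-.2945,.036],[.528,-.3695,.036]]))
E
```

```text
[ 0.42429269 -0.29195769  0.24499236] [-3.14103347e+00  1.39046440e-02  2.37606856e-05]
(np.int64(2118), 423.5, -296.8, 27.1, np.float64(0.0361), array([ 0.4241, -0.2968]))
(np.int64(2697), 530.0, -373.2, 27.3, np.float64(0.036), array([ 0.5304, -0.3732]))
[[279.14639862 178.43533007]
 [358.19292655  69.91403042]]
```

{"fn": "arm_command", "kwargs": {"plan": "0 .0048 .05 0; 0 0 .05 0; 0 0 .05 0; 0 0 .04 0; 0 0 .03 0; 0 0 0 0; 0 0 0 0"}}

```text
clock: 19.35
tcp_pos: [0.4244, -0.2968, 0.0263]
orientation: [3.141, -0.012, 0.002]
contact_force: [0.4, -0.2, 0.6]
grip_width: 0.0852
gripper_force: 0.0
```

{"fn": "arm_command", "kwargs": {"plan": "0 0 0 0; 0 0 0 0; 0 0 0 0; 0 0 0 0; 0 0 0 0", "hand": 1, "grip_force": 40}}

```text
clock: 19.98
tcp_pos: [0.4241, -0.2972, 0.0267]
orientation: [3.141, -0.014, 0.003]
contact_force: [-1.1, 1.2, 9.4]
grip_width: 0.0527
gripper_force: 40.9
```

{"fn": "arm_command", "kwargs": {"plan": "0 0 -.03 0; 0 0 -.06 0; 0 0 -.06 0; .0211 -.0406 0 0; .0211 -.0406 0 0; .0211 -.0406 0 0; .0211 -.0406 0 0; .0211 -.0406 0 0; .0211 -.0406 0 0; .0211 -.0406 0 0; .0211 -.0406 0 0; 0 0 0 0; 0 0 0 0; 0 0 0 0"}}

```text
clock: 21.72
tcp_pos: [0.5944, 0.0247, 0.1754]
orientation: [3.141, -0.017, -0.0]
contact_force: [0.2, 0.5, -0.6]
grip_width: 0.0522
gripper_force: 42.9
```

{"fn": "arm_command", "kwargs": {"plan": ".001 0 .04 0; 0 0 .025 0; 0 0 .015 0; 0 0 .009 0; 0 0 0 0; 0 0 0 0; 0 0 0 0"}}

```text
clock: 22.6
tcp_pos: [0.5965, 0.0265, 0.0871]
orientation: [-3.141, 0.014, -0.002]
contact_force: [0.1, -0.4, -0.1]
grip_width: 0.0521
gripper_force: 42.9
```

{"fn": "arm_command", "kwargs": {"plan": "-.001 0 .003 0; 0 0 0 0; 0 0 0 0"}}

```text
clock: 22.98
tcp_pos: [0.5949, 0.0264, 0.0832]
orientation: [3.142, -0.014, -0.0]
contact_force: [0.7, 1.2, 0.3]
grip_width: 0.0519
gripper_force: 42.9
```

{"fn": "arm_command", "kwargs": {"plan": "0 0 0 0; 0 0 0 0; 0 0 -.01 0; 0 0 -.04 0; 0 0 -.05 0; -.02 .03 -.05 0; -.02 .05 -.04 0; 0 0 0 0; 0 0 0 0; 0 0 0 0; 0 0 0 0", "hand": -0.9}}

```text
clock: 24.35
tcp_pos: [0.5555, -0.0487, 0.2696]
orientation: [-3.141, 0.011, 0.003]
contact_force: [-0.4, -0.6, 0.4]
grip_width: 0.0812
gripper_force: 0.0
```

```bash
python3 - <<'E'
from h import *
o=r.get_obs(); print(o['tcp_pos'],o['orientation'],o['clock'])
print(tops(.060,.11,.5955,.09,.1)); print(tops(.060,.11,.5955,.09,.1,'top'))
print(tops(.030,.042,.530,-.373,name='top'));print(tops(.018,.03,.375,.25,name='top'))
E
```

```text
[ 0.55546822 -0.04871835  0.26958492] [-3.14127228e+00  1.10362584e-02  2.67929477e-03] 24.35
(np.int64(2467), 593.5, 146.9, 32.9, np.float64(0.0757), array([0.598 , 0.1408]))
(np.int64(347), 603.3, 149.8, 34.3, np.float64(0.0758), array([0.5985, 0.1447]))
(np.int64(325), 531.6, -372.1, 27.3, np.float64(0.0359), array([ 0.5311, -0.3723]))
(np.int64(97), 377.6, 255.6, 15.5, np.float64(0.0239), array([0.378 , 0.2552]))
```

{"fn": "arm_command", "kwargs": {"plan": "-.0033 .0464 .01 0; -.0033 .0464 .01 0; -.0033 .0464 .01 0; -.0033 .0464 .01 0; -.0033 .0464 .01 0; -.0033 .0464 .01 0; -.0033 .0464 .01 0; 0 0 .03 0; 0 0 0 0; 0 0 0 0", "hand": -1}}

```text
clock: 25.8
tcp_pos: [0.5304, -0.3737, 0.1713]
orientation: [-3.141, 0.012, -0.001]
contact_force: [0.2, 0.0, -0.4]
grip_width: 0.0854
gripper_force: 0.0
```

```bash
python3 - <<'E'
from h import *
o=r.get_obs(); print(o['tcp_pos'],o['orientation'],o['clock'])
print(tops(.030,.042,.530,-.373))
E
```

```text
[ 0.5304451  -0.37369118  0.17127727] [-3.14142562e+00  1.18449526e-02 -1.18013064e-03] 25.8
(np.int64(3296), 529.6, -373.0, 27.2, np.float64(0.0361), array([ 0.5305, -0.373 ]))
```

{"fn": "arm_command", "kwargs": {"plan": "0 0 .05 0; 0 0 .05 0; 0 0 .03 0; 0 0 .0145 0; 0 0 0 0; 0 0 0 0"}}

```text
clock: 26.6
tcp_pos: [0.5309, -0.375, 0.0279]
orientation: [3.14, -0.014, 0.004]
contact_force: [-0.5, 0.2, -0.1]
grip_width: 0.0853
gripper_force: 0.0
```

{"fn": "arm_command", "kwargs": {"plan": "0 0 0 0; 0 0 0 0; 0 0 0 0; 0 0 0 0; 0 0 0 0", "hand": 1}}

```text
clock: 27.22
tcp_pos: [0.5302, -0.3749, 0.0273]
orientation: [3.141, -0.014, 0.002]
contact_force: [-1.1, 0.6, 5.6]
grip_width: 0.0529
gripper_force: 42.0
```

{"fn": "arm_command", "kwargs": {"plan": "0 0 -.03 0; 0 0 -.06 0; 0 0 -.06 0; .0069 -.0445 0 0; .0069 -.0445 0 0; .0069 -.0445 0 0; .0069 -.0445 0 0; .0069 -.0445 0 0; .0069 -.0445 0 0; .0069 -.0445 0 0; .0069 -.0445 0 0; .0069 -.0445 0 0; 0 0 0 0; 0 0 0 0; 0 0 0 0"}}

```text
clock: 29.1
tcp_pos: [0.5951, 0.0237, 0.176]
orientation: [3.141, -0.018, -0.0]
contact_force: [-0.1, 0.1, -0.1]
grip_width: 0.0519
gripper_force: 42.7
```

Target is TCP z ≈ .084 again, at the same place.

{"fn": "arm_command", "kwargs": {"plan": "0 0 .04 0; 0 0 .025 0; 0 0 .015 0; 0 0 .012 0; 0 0 0 0; 0 0 0 0; 0 0 0 0"}}

```text
clock: 29.98
tcp_pos: [0.5957, 0.0256, 0.0848]
orientation: [-3.141, 0.014, -0.002]
contact_force: [0.3, -1.0, -0.2]
grip_width: 0.0525
gripper_force: 42.7
```

{"fn": "arm_command", "kwargs": {"plan": "0 0 0 0; 0 0 0 0; 0 0 -.01 0; 0 0 -.04 0; 0 0 -.05 0; -.02 -.02 -.04 0; -.04 -.04 0 0; -.04 -.04 0 0; -.03 -.04 0 0; 0 0 0 0; 0 0 0 0", "hand": -0.9}}

```text
clock: 31.35
tcp_pos: [0.467, 0.1662, 0.2247]
orientation: [3.141, -0.014, 0.002]
contact_force: [0.7, -0.8, -0.4]
grip_width: 0.081
gripper_force: 0.0
```

```bash
python3 - <<'E'
from h import *
o=r.get_obs(); print(o['tcp_pos'],o['orientation'],o['clock'],o['joints'].round(2))
for y in (.145,.09,.03): print(tops(.062,.11,.5955,y,.03),tops(.062,.11,.5955,y,.03,'top'))
print(tops(.018,.03,.378,.255,name='top'),tops(.018,.03,.378,.255))
E
```

```text
[0.46703904 0.1662186  0.22466529] [ 3.14145620e+00 -1.42048199e-02  1.84560775e-03] 31.35 [-0.33  0.21 -0.16  1.99  0.04  0.94 -2.09]
(np.int64(3953), 596.7, 142.8, 27.9, np.float64(0.0757), array([0.5946, 0.1432])) (np.int64(334), 599.2, 143.1, 28.0, np.float64(0.0756), array([0.598 , 0.1438]))
(np.int64(4118), 596.6, 91.5, 28.7, np.float64(0.0822), array([0.5939, 0.091 ])) (np.int64(354), 598.1, 92.6, 27.7, np.float64(0.0821), array([0.5976, 0.091 ]))
None None
(np.int64(48), 378.2, 253.2, 15.1, np.float64(0.0239), array([0.3796, 0.2483])) (np.int64(577), 376.6, 255.0, 16.5, np.float64(0.0236), array([0.3767, 0.255 ]))
```

Both solder reels are home at y≈.143 and .092. Next is the copper coil.

{"fn": "arm_command", "kwargs": {"plan": "-.03 -.029 .03 0; -.03 -.029 .04 0; -.031 -.03 .05 0; 0 0 .04 0; 0 0 .03 0; 0 0 .0135 0; 0 0 0 0; 0 0 0 0; 0 0 0 0", "hand": -0.5}}

```text
clock: 32.88
tcp_pos: [0.3788, 0.2543, 0.0242]
orientation: [-3.14, 0.015, -0.003]
contact_force: [-0.6, 0.5, 0.4]
grip_width: 0.0639
gripper_force: 0.0
```

{"fn": "arm_command", "kwargs": {"plan": "0 0 0 0; 0 0 0 0; 0 0 0 0; 0 0 0 0; 0 0 0 0; 0 0 0 0", "hand": 1, "grip_force": 30}}

```text
clock: 33.62
tcp_pos: [0.3782, 0.2539, 0.0237]
orientation: [-3.141, 0.014, -0.001]
contact_force: [-1.0, -1.2, 6.3]
grip_width: 0.0307
gripper_force: 29.2
```

{"fn": "arm_command", "kwargs": {"plan": "0 0 -.04 0; 0 0 -.06 0; 0 0 -.05 0; .0326 .0437 0 0; .0326 .0437 0 0; .0326 .0437 0 0; .0326 .0437 0 0; .0326 .0437 0 0; 0 0 .03 0; 0 0 .03 0; 0 0 .018 0; 0 0 0 0; 0 0 0 0; 0 0 0 0"}}

```text
clock: 35.38
tcp_pos: [0.5397, 0.034, 0.0962]
orientation: [-3.141, 0.014, -0.003]
contact_force: [1.0, 0.0, -0.8]
grip_width: 0.0307
gripper_force: 30.4
```

{"fn": "arm_command", "kwargs": {"plan": "0 0 .010 0; 0 0 .006 0; 0 0 0 0; 0 0 0 0; 0 0 0 0"}}

```text
clock: 36.0
tcp_pos: [0.5391, 0.0339, 0.0793]
orientation: [3.142, -0.014, 0.0]
contact_force: [-0.0, -0.3, -0.6]
grip_width: 0.0307
gripper_force: 30.4
```

{"fn": "arm_command", "kwargs": {"plan": "0 0 0 0; 0 0 0 0; 0 0 -.01 0; 0 0 -.04 0; 0 0 -.05 0; -.03 .01 -.05 0; -.03 .01 -.02 0; 0 0 0 0; 0 0 0 0; 0 0 0 0; 0 0 0 0; 0 0 0 0", "hand": -0.1}}

```text
clock: 37.5
tcp_pos: [0.4789, 0.0146, 0.2487]
orientation: [3.141, -0.013, -0.002]
contact_force: [1.1, -0.3, 0.8]
grip_width: 0.0472
gripper_force: 0.0
```

```bash
python3 - <<'E'
from h import *
o=r.get_obs(); print(o['tcp_pos'],o['orientation'],o['clock'])
print(tops(.055,.11,.5385,.15,.025)); print(tops(.055,.11,.5385,.09,.025)); print(tops(.06,.11,.5385,.035,.025))
for y in (.145,.09): print(tops(.062,.11,.5955,y,.03))
p,d,c,M=grab('wrist','w7.png')
E
```

```text
[0.47890897 0.01459772 0.24865461] [ 3.14149223e+00 -1.34770008e-02 -1.63643492e-03] 37.5
(np.int64(181), 538.5, 169.1, 15.7, np.float64(0.0576), array([0.5387, 0.1713]))
(np.int64(800), 534.1, 77.8, 20.3, np.float64(0.0713), array([0.5374, 0.0782]))
(np.int64(79), 560.4, 30.9, 10.5, np.float64(0.0613), array([0.561 , 0.0315]))
(np.int64(3343), 597.4, 143.0, 28.3, np.float64(0.0759), array([0.5971, 0.1422]))
(np.int64(3716), 597.4, 92.0, 28.6, np.float64(0.0822), array([0.597 , 0.0897]))
```

View pics/w7.png

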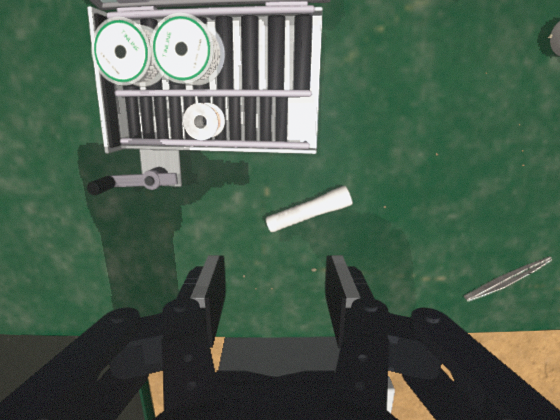

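The wrist view shows both reels at the stop end at (122,50) and (183,47). The coil is in the narrow lane at (203,120), still partway down, so I'll wait and re-measure.

{"fn": "arm_command", "kwargs": {"plan": "0 0 0 0; 0 0 0 0; 0 0 0 0; 0 0 0 0; 0 0 0 0; 0 0 0 0; 0 0 0 0; 0 0 0 0"}}

```text
clock: 38.8
tcp_pos: [0.4788, 0.0144, 0.2492]
orientation: [3.142, -0.014, -0.0]
contact_force: [0.1, 0.3, 0.2]
grip_width: 0.047
gripper_force: 0.0
```

```bash
python3 - <<'E'
from h import *
for y in (.15,.1,.08): print(tops(.060,.11,.5365,y,.025))
# search for other coils: small white blobs at height ~.024
p,d,c,M=grab('top'); vv,uu=np.mgrid[0:420,0:560]
q=bydepth(c,M,np.c_[uu.ravel(),vv.ravel()],d.ravel()); k=(d.ravel()>0)&(q[:,2]>.019)&(q[:,2]<.029)
n,l,s,ce=cv2.connectedComponentsWithStats(k.reshape(420,560).astype('uint8'))
for i in range(1,n):
    if s[i,4]>60: print(s[i],onplane(c,M,ce[i],.024).round(3),p[int(ce[i][1]),int(ce[i][0])])
E
```

```text
(np.int64(26), 538.1, 126.2, 5.8, np.float64(0.0655), array([0.538 , 0.1265]))
(np.int64(754), 538.3, 113.0, 16.1, np.float64(0.0674), array([0.5382, 0.1116]))
(np.int64(101), 537.8, 102.6, 9.3, np.float64(0.0686), array([0.5378, 0.1022]))
[ 10  40   9  46 107] [[0.93  0.661 0.024]] [43 42 38]
[263  62  38  36 459] [[ 0.877 -0.098  0.024]] [ 80 111  80]
[24 78 13 12 67] [[0.864 0.612 0.024]] [37 37 36]
[114  98   9  42  71] [[0.76  0.352 0.024]] [119 118 113]
[180 139  39  14 201] [[0.688 0.129 0.024]] [150 167 153]
[ 14 168  52  16 374] [[0.597 0.556 0.024]] [255 255 255]
[ 68 176  10   9  63] [[0.584 0.465 0.024]] [254 255 254]
[ 52 205  18  63 135] [[0.432 0.483 0.024]] [202  71  37]
[412 225  45  56 847] [[ 0.396 -0.493  0.024]] [ 64 101  71]
[238 228  32  18 138] [[ 0.44  -0.032  0.024]] [255 255 255]
[262 391  10  29  71] [[ 0.019 -0.069  0.024]] [129 122 110]
```

{"fn": "arm_command", "kwargs": {"plan": "0 0 -.02 0; 0 0 0 0; 0 0 0 0; 0 0 0 0; 0 0 0 0; 0 0 0 0; 0 0 0 0; 0 0 0 0; 0 0 0 0; 0 0 0 0; 0 0 0 0; 0 0 0 0", "hand": -0.4}}

```text
clock: 40.5
tcp_pos: [0.4788, 0.0145, 0.2692]
orientation: [-3.142, 0.014, -0.0]
contact_force: [0.2, -0.2, 0.1]
grip_width: 0.0602
gripper_force: 0.0
```

```bash
python3 - <<'E'
from h import *
for y in (.16,.15,.12): print(tops(.057,.11,.5385,y,.025))
p,d,c,M=grab('top'); vv,uu=np.mgrid[0:420,0:560]
q=bydepth(c,M,np.c_[uu.ravel(),vv.ravel()],d.ravel())
k=(d.ravel()>0)&(p.max(2).ravel()<70)&(q[:,2]>.12)&(abs(q[:,0]-.72)<.05)&(abs(q[:,1]-.05)<.06)
print(k.sum(),q[k].min(0).round(3),q[k].max(0).round(3),np.median(q[k],0).round(3))
E
```

```text
(np.int64(1054), 538.7, 161.9, 24.0, np.float64(0.0614), array([0.5393, 0.1601]))
(np.int64(826), 539.0, 157.4, 19.3, np.float64(0.0621), array([0.5393, 0.1561]))
(np.int64(117), 538.8, 142.2, 10.0, np.float64(0.0637), array([0.5389, 0.1415]))
256 [0.701 0.023 0.156] [0.728 0.069 0.201] [0.715 0.047 0.176]
```

The coil has reached the stop. I'll take the tongue again.

{"fn": "arm_command", "kwargs": {"plan": ".049 -.0073 0 0; .049 -.0073 0 0; .049 -.0073 0 0; .049 -.0073 0 0; .048 -.0073 0 0; 0 0 .03 0; 0 0 .03 0; 0 0 .022 0; 0 0 0 0; 0 0 0 0; 0 0 0 0"}}

```text
clock: 42.08
tcp_pos: [0.724, 0.0489, 0.1888]
orientation: [-3.141, 0.014, -0.004]
contact_force: [-0.3, 0.6, -0.2]
grip_width: 0.06
gripper_force: 0.0
```

{"fn": "arm_command", "kwargs": {"plan": "0 0 0 0; 0 0 0 0; 0 0 0 0; 0 0 0 0; 0 0 0 0; 0 0 0 0", "hand": 1, "grip_force": 50}}

```text
clock: 42.82
tcp_pos: [0.7241, 0.0485, 0.1882]
orientation: [3.141, -0.014, 0.004]
contact_force: [3.0, -0.2, 5.7]
grip_width: 0.0341
gripper_force: 49.9
```

```bash
python3 - <<'E'
import numpy as np
t=np.linspace(1.88,0,21); x=-162*np.cos(t)+36*np.sin(t); z=162*np.sin(t)+36*np.cos(t)
print('; '.join('%.4f %.4f %.4f 0'%(a/1e3,-.1217*b/1e3,-.9926*b/1e3) for a,b in zip(np.diff(x),np.diff(z))))
E
```

```text
-0.0138 -0.0009 -0.0072 0; -0.0144 -0.0007 -0.0058 0; -0.0149 -0.0005 -0.0045 0; -0.0153 -0.0004 -0.0031 0; -0.0155 -0.0002 -0.0016 0; -0.0156 -0.0000 -0.0002 0; -0.0155 0.0002 0.0013 0; -0.0153 0.0003 0.0027 0; -0.0150 0.0005 0.0041 0; -0.0146 0.0007 0.0055 0; -0.0140 0.0008 0.0069 0; -0.0133 0.0010 0.0081 0; -0.0124 0.0011 0.0093 0; -0.0115 0.0013 0.0104 0; -0.0105 0.0014 0.0115 0; -0.0093 0.0015 0.0124 0; -0.0081 0.0016 0.0132 0; -0.0068 0.0017 0.0139 0; -0.0055 0.0018 0.0145 0; -0.0041 0.0018 0.0149 0
```

```bash
python3 - <<'E'
import numpy as np
t=np.linspace(1.88,0,21); x=-169*np.cos(t)+36*np.sin(t); z=169*np.sin(t)+36*np.cos(t)
print('; '.join('%.4f %.4f %.4f 0'%(a/1e3,-.1217*b/1e3,-.9926*b/1e3) for a,b in zip(np.diff(x),np.diff(z))))
E
```

```text
-0.0145 -0.0009 -0.0073 0; -0.0151 -0.0007 -0.0059 0; -0.0156 -0.0006 -0.0045 0; -0.0159 -0.0004 -0.0030 0; -0.0162 -0.0002 -0.0015 0; -0.0162 -0.0000 -0.0000 0; -0.0162 0.0002 0.0015 0; -0.0160 0.0004 0.0030 0; -0.0156 0.0005 0.0045 0; -0.0151 0.0007 0.0059 0; -0.0145 0.0009 0.0073 0; -0.0137 0.0011 0.0086 0; -0.0129 0.0012 0.0098 0; -0.0119 0.0013 0.0110 0; -0.0108 0.0015 0.0120 0; -0.0096 0.0016 0.0130 0; -0.0083 0.0017 0.0138 0; -0.0070 0.0018 0.0145 0; -0.0056 0.0019 0.0151 0; -0.0041 0.0019 0.0156 0
```

{"fn": "arm_command", "kwargs": {"plan": "-.0145 -.0009 -.0073 0; -.0151 -.0007 -.0059 0; -.0156 -.0006 -.0045 0; -.0159 -.0004 -.0030 0; -.0162 -.0002 -.0015 0; -.0162 0 0 0; -.0162 .0002 .0015 0; -.0160 .0004 .0030 0; -.0156 .0005 .0045 0; -.0151 .0007 .0059 0; 0 0 0 0"}}

```text
clock: 44.2
tcp_pos: [0.5655, 0.0528, 0.1959]
orientation: [-3.14, 0.013, 0.001]
contact_force: [-7.9, 2.0, 14.3]
grip_width: 0.0333
gripper_force: 48.6
```

{"fn": "arm_command", "kwargs": {"plan": "-.0145 .0009 .0073 0; -.0137 .0011 .0086 0; -.0129 .0012 .0098 0; -.0119 .0013 .0110 0; -.0108 .0015 .0120 0; -.0096 .0016 .0130 0; -.0083 .0017 .0138 0; -.0070 .0018 .0145 0; -.0056 .0019 .0151 0; -.0041 .0019 .0156 0; 0 0 0 0; 0 0 0 0"}}

```text
clock: 45.7
tcp_pos: [0.4664, 0.0404, 0.0729]
orientation: [-3.138, 0.011, 0.005]
contact_force: [-3.1, 9.6, -1.3]
grip_width: 0.0328
gripper_force: 49.9
```

{"fn": "arm_command", "kwargs": {"plan": "0 0 0 0; 0 0 0 0; 0 0 0 0; 0 0 -.04 0; 0 0 -.06 0; -.02 0 -.04 0; -.02 0 0 0; 0 0 0 0; 0 0 0 0", "hand": -0.4}}

```text
clock: 46.82
tcp_pos: [0.4286, 0.0373, 0.2136]
orientation: [3.142, -0.015, -0.0]
contact_force: [0.4, 0.5, 0.2]
grip_width: 0.0597
gripper_force: 0.0
```

```bash
python3 - <<'E'
from h import *
o=r.get_obs(); print(o['tcp_pos'])
p,d,c,M=grab('wrist','w8.png'); vv,uu=np.mgrid[0:420,0:560]
q=bydepth(c,M,np.c_[uu.ravel(),vv.ravel()],d.ravel())
for x,y in [(.472,.04),(.483,.04),(.515,.02),(.515,.1),(.54,.06),(.56,.06)]:
    k=(np.hypot(q[:,0]-x,q[:,1]-y)<.003)&(q[:,2]>.03); print(x,y,k.sum(),np.median(q[k,2]).round(4),q[k,2].max().round(4), 'plane',round(.1145-.1236*(y+.0214),4))
k=(d.ravel()>0)&(q[:,2]>.045)&(q[:,2]<.08)&(p.max(2).ravel()<80)&(abs(q[:,0]-.476)<.03)&(abs(q[:,1]-.19)<.02); print('knob',k.sum(),q[k].mean(0).round(4),q[k].max(0).round(4),q[k].min(0).round(4))
E
```

```text
[0.42860979 0.03732987 0.21357197]
0.472 0.04 51 0.0875 0.0895 plane 0.1069
0.483 0.04 53 0.0874 0.0885 plane 0.1069
0.515 0.02 72 0.1103 0.1117 plane 0.1094
0.515 0.1 62 0.1007 0.1024 plane 0.0995
0.54 0.06 70 0.105 0.1071 plane 0.1044
0.56 0.06 74 0.1049 0.1063 plane 0.1044
knob 462 [0.4775 0.186  0.0626] [0.4837 0.196  0.0723] [0.4704 0.1804 0.0453]
```

View pics/w8.png

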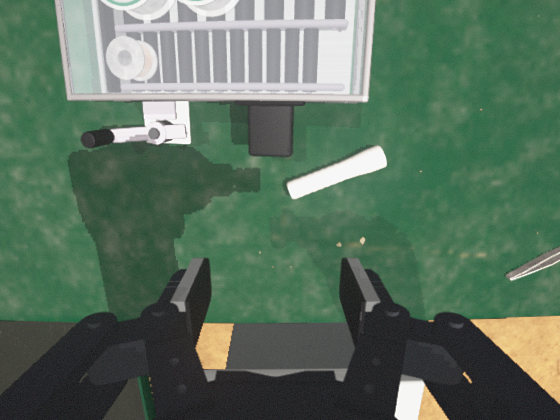

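The hood is down, with its tongue at (270,128) and the coil at the stop at (128,58). It reads ~2 mm high at the tongue, so I'll press it fully shut.

{"fn": "arm_command", "kwargs": {"plan": ".024 -.0015 .03 0; .023 -.0015 .03 0; 0 0 .03 0; 0 0 .018 0; 0 0 0 0; 0 0 .003 0; 0 0 .003 0; 0 0 .002 0; 0 0 0 0; 0 0 0 0", "hand": 1}}

```text
clock: 48.12
tcp_pos: [0.476, 0.0401, 0.0997]
orientation: [-3.142, 0.015, -0.003]
contact_force: [-4.4, -1.1, 17.9]
grip_width: 0.0001
gripper_force: 8.6
```

{"fn": "arm_command", "kwargs": {"plan": "0 0 -.03 0; 0 0 -.02 0; -.0011 -.0493 0 0; -.0011 -.0493 0 0; -.0011 -.0494 0 0; 0 0 .04 0; 0 0 .025 0; 0 0 .015 0; 0 0 0 0; 0 0 0 0; 0 0 0 0", "hand": 0.25}}

```text
clock: 49.5
tcp_pos: [0.474, 0.1883, 0.0688]
orientation: [-3.141, 0.014, -0.003]
contact_force: [-1.1, -0.2, -0.3]
grip_width: 0.0324
gripper_force: 0.0
```

{"fn": "arm_command", "kwargs": {"plan": "0 0 .003 0; 0 0 0 0; 0 0 0 0; 0 0 0 0; 0 0 0 0; 0 0 0 0", "hand": 1, "grip_force": 25}}

```text
clock: 50.25
tcp_pos: [0.4741, 0.1889, 0.0658]
orientation: [-3.14, 0.013, -0.003]
contact_force: [-1.2, 0.0, 7.5]
grip_width: 0.0134
gripper_force: 24.1
```

{"fn": "arm_command", "kwargs": {"plan": "-.0066 .002 -.0003 0; -.0062 .003 -.0004 0; -.0057 .0039 -.0005 0; -.0051 .0046 -.0006 0; -.0043 .0054 -.0007 0; -.0034 .006 -.0007 0; -.0025 .0064 -.0008 0; -.0015 .0067 -.0008 0; -.0005 .0069 -.0008 0; 0 0 0 0; 0 0 0 0"}}

```text
clock: 51.62
tcp_pos: [0.4332, 0.1439, 0.0707]
orientation: [3.14, -0.011, -0.01]
contact_force: [-12.5, 2.7, 20.8]
grip_width: 0.0133
gripper_force: 25.5
```

{"fn": "arm_command", "kwargs": {"plan": "0 0 0 0; 0 0 0 0; 0 0 -.01 0; 0 0 -.04 0; 0 0 -.06 0; 0 .03 -.06 0; .04 .02 -.06 0; .04 0 0 0; 0 0 0 0; 0 0 0 0", "hand": 0.25}}

```text
clock: 52.88
tcp_pos: [0.5091, 0.0982, 0.286]
orientation: [3.141, -0.014, -0.003]
contact_force: [-1.0, 0.5, 0.5]
grip_width: 0.0318
gripper_force: 0.0
```

```bash
python3 - <<'E'
from h import *
o=r.get_obs(); print(o['clock'],o['tcp_pos'])
p,d,c,M=grab('wrist'); vv,uu=np.mgrid[0:420,0:560]
q=bydepth(c,M,np.c_[uu.ravel(),vv.ravel()],d.ravel())
for x,y in [(.472,.04),(.483,.04),(.515,.02),(.515,.1),(.54,.06),(.62,.06)]:
    k=(np.hypot(q[:,0]-x,q[:,1]-y)<.003)&(q[:,2]>.03); print(x,y,np.median(q[k,2]).round(4),'plane',round(.1145-.1236*(y+.0214),4))
cv2.imwrite('pics/w9.png',cv2.resize(p[60:330,100:460,::-1],None,fx=2,fy=2))
print((project(c,M,[[.436,.1465,.0748],[.482,.142,.05]])-[100,60])*2)
E
```

```text
52.875 [0.50909705 0.09816495 0.2860147 ]
0.472 0.04 0.0855 plane 0.1069
0.483 0.04 0.0855 plane 0.1069
0.515 0.02 0.1088 plane 0.1094
0.515 0.1 0.099 plane 0.0995
0.54 0.06 0.1041 plane 0.1044
0.62 0.06 0.1037 plane 0.1044
[[264.42827593 364.04013442]
 [273.71322322 270.95615207]]
```

View pics/w9.png

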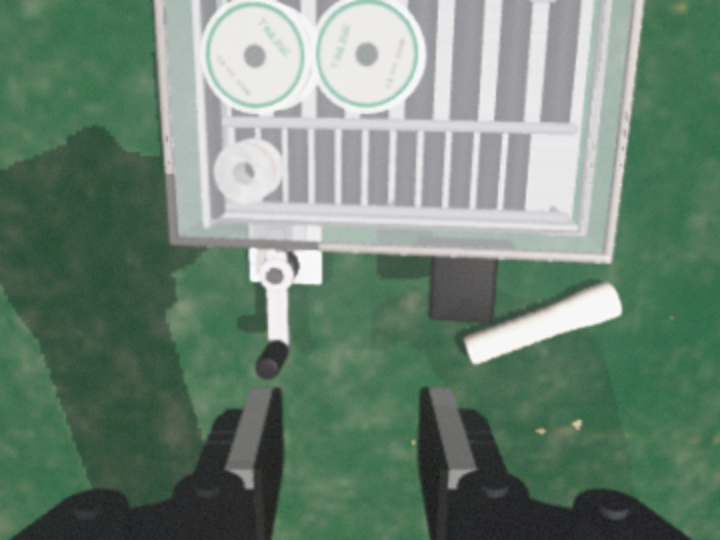

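The hood is fully shut (tongue back at .0855). The latch is home with its knob at (266,366), matching the start. Both reels and the coil are at the stop, and the torch hasn't moved.

```bash
python3 -c "
from bench import ticket; print(ticket.hand_in())"
```

```text
the job is handed in; nothing more can be done
None
```

The job is handed in: both solder reels are in the wide lane, and the only copper reel I found on the bench is in the narrow lane, all run down to the stop or the reel in front; the hood is shut fully, the latch is home, and I touched nothing else on the bench.

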